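# Turn the spice carousel to the green jar

## Robot

A 7-joint arm with a two-finger parallel gripper is mounted at the origin on a cart in front of the work surface, level with it; the furniture and walls round the work are solid. World frame = base frame: x ahead of the robot, y to its left, z up, the work surface at z = 0. Lengths are in m, angles in rad, forces in N, time in s.
With the tool pointing down it reaches from about 0.35 to 0.9 m from the base axis. Payload 19.9 kg.
Tool frame: the origin (TCP) lies between the finger pads; the fingertips stand 19 mm ahead of it and the grasp point (between the pads) is the TCP; z points along the fingers, y is the line along which they close (so a half turn about z gives the same grasp; the last joint's range is limited). The gripper opens to 94 mm and grips with 3 to 60 N. Pads are 16 mm wide; open, the fingers measure 119 mm over their backs; the gripper's body (75 mm by 177 mm) begins 78 mm behind the grasp point.
Start: joints at [1.286, 0.417, -0.01, 1.614, 0.005, 1.111, -0.053], TCP at [0.15, -0.607, 0.224] pointing down, gripper open.
Joint ranges: [-2.81, 2.81], [-0.39, 2.02], [-1.27, 1.25], [0.06, 2.57], [-1.19, 4.33], [0.19, 2], [-2.82, 2.82]. Speed limits (rad/s): [1.89, 1.89, 2.39, 2.39, 3.01, 3.01, 3.01].

## Interface

Orientations are given as a 3x3 rotation matrix whose columns are the frame's x, y, z axes.
In Python, from rig import robot gives the robot as it stands. Calls block until the motion is done:
- robot.move_ptp(position, orientation): joint-space move of the TCP to a pose.
- robot.move_linear(position, velocity=0.15, frame=None, threshold=None): straight line of the TCP; frame=None keeps the orientation; velocity is the mean speed in m/s. With threshold (N) it stops when the force on the tool has changed by that much, and returns True; else False.
- robot.goto_joints(angles): joint-space move.
- robot.gripper_to(opening): finger opening in m; the grip force is fixed at half the most; returns when the fingers have stopped.
- robot.pause(seconds).
- robot.ik(position, orientation): joint angles nearest the present ones, or None.
- robot.get_state(): the state.
- robot.grab_frame(name): name is "scene" or "top" or "wrist"; returns the picture (420x560x3 uint8, red, green, blue); there is no depth.
- robot.camera_info(name): a dict with "fx", "fy", "cx", "cy" (pixels), "rvec" (rotation vector, rad) and "tvec" (3), from world to camera coordinates, as OpenCV has them. Camera axes: x right, y down, z forward; pixel columns grow to the right and rows downward; lengths in m; the calibration is good to about 2 mm. A picture is of the moment at which its call begins: read the wrist's pose just before it. camera_info takes no time and is no camera call; for the wrist camera it gives the pose at the moment of the call.
A pose or a line that the arm cannot do raises robot.PlanningError and nothing moves.
- robot.sign_off(): hands the job in; it is judged then, once.
The state is a dict: "time": time; "qpos": joint angles; "joint_vel": joint speeds; "effort": joint torques, N m; "ee_pos": TCP position; "tool_rot": TCP orientation; "force": force on the tool from outside, world axes, zero at the start; "moment": the same for the moment, N m; "opening": finger opening in m; "grasp_force": force on a finger pad.
Only numpy, scipy, OpenCV 4.12 (cv2) and the standard library are available. Lean on these libraries where they do the work, as an engineer would, in place of code of your own. Each camera call takes 0.05 s, during which the arm holds its last target. There are 200 camera calls.

## Task

Bring the green-capped jar to the front of the spice carousel: with a fingertip, push gently on an arm of the wooden star handle on top until that jar stands squarely in line with the red pointer, leave it at rest there and take the hand away. Turn it only by the star: do not touch or lift any jar, do not push the tray, do not spin it fast, and leave the things standing round it where they are.

Things in the scene. Friction and masses are not known exactly. Their poses are not given: they have to be found in the camera images.
- carousel: spice carousel, its foot fixed to the worktop: black round foot, light wooden tray of 216 mm diameter with a low darker lip (tray floor 20 mm, lip top 28 mm above the worktop), steel post 22 mm thick, star handle on top; origin on the turning axis at worktop height, z up, its -x axis points from the axis to the red pointer (its front, which need not face the robot exactly)
- pointer (a point): tip of the red cone that lies on the foot's tongue just outside the tray and points at the axis; 114 mm from the axis, 15.5 mm above the worktop; it does not turn with the tray
- star: wooden four-armed star handle on the post; turns with post and tray. Origin on the axis at the hub's underside, 144 mm above the worktop; arms along its +x, -x, +y, -y axes, 12 mm wide, from the 42 mm hub out to an 18 mm round end centred 88 mm from the axis; arms 144 to 164 mm above the worktop, hub top 169; jar caps end at 125 mm or lower
- tray: the carousel's turning tray (see carousel); origin on the axis at its underside, 12 mm above the worktop. Wall cabinets hang over the rear half of the worktop and partly over the carousel, undersides about 0.63 m up: keep approaches low, fingertips below about 0.2 m
- rotor (a joint): turn of tray, post and star together, rad, counterclockwise from above is positive; arms along the carousel's axes at 0; turns freely both ways (stops only at +-9) against a steady friction of 0.06 N m (about 1 N at an arm) and stays where it is left; the jars ride along with the tray
- jar_green: loose spice jar of clear plastic with a green cap, 36 to 38 mm across, 102 mm tall on a thin black foot, upright on the tray about 70 mm (+-6) from the carousel's axis, 0.08 to 0.17 kg; origin at the centre of its underside
- jar_red: loose spice jar of clear plastic with a red cap, 36 to 38 mm across, 104 mm tall on a thin black foot, upright on the tray about 70 mm (+-6) from the carousel's axis, 0.08 to 0.17 kg; origin at the centre of its underside
- jar_blue: loose spice jar of clear plastic with a dark blue cap, 36 to 38 mm across, 96 mm tall on a thin black foot, upright on the tray about 70 mm (+-6) from the carousel's axis, 0.08 to 0.17 kg; origin at the centre of its underside
- jar_brown: loose spice jar of clear plastic with a brown cap, 36 to 38 mm across, 90 mm tall on a thin black foot, upright on the tray about 70 mm (+-6) from the carousel's axis, 0.08 to 0.17 kg; origin at the centre of its underside
- tea_light: loose tea light with white wax, 38 mm across, 15 mm tall, near the carousel; origin at its underside's centre
- tin: loose food tin, 76 mm across, 58 mm tall, near the carousel; origin at its underside's centre
- timer: loose kitchen timer with a red dial, 65 mm across, 49 mm tall, on the left; origin at its underside's centre
- sachet: loose flat green sachet 60 x 94 x 9 mm, on the right; origin at its underside's centre
- mill: loose grinder with a black head, 46 mm across, 128 mm tall, back left; origin at its underside's centre
Mind the look-alikes: they are no part of the job. Leave any orange, pink or yellow look-alike of the jar_green alone.

How it is judged:
On the way:
1. a finger pushes an arm of the star handle (contact force between the fingers and star above 0.2 N).
At the end, for the whole second after the job is handed in: The green-capped jar stands on the tray at the pointer: its centre no more than 12 mm to either side of the line from the axis to the pointer, on the pointer's side; the carousel is at rest, all four jars stand upright on the tray, and the things round it are within 20 mm of where they were (y of jar_green in the frame of carousel between -0.012 and 0.012 m and x of jar_green in the frame of carousel between -0.095 and -0.05 m and velocity of joint rotor between -0.05 and 0.05 rad/s and angle between each of jar_green, jar_red, jar_blue, jar_brown's own z axis and vertical below 0.15 rad and height (world z) of jar_green between 0.015 and 0.027 m and horizontal distance between each of jar_green, jar_red, jar_blue, jar_brown and carousel below 0.095 m and height (world z) of jar_red between 0.015 and 0.027 m and height (world z) of jar_blue between 0.015 and 0.027 m and height (world z) of jar_brown between 0.015 and 0.027 m and distance of each of timer, sachet, mill, tea_light, tin from where it was at the start of the episode below 0.02 m); the robot touches nothing.
It fails at once if a jar on the carousel is touched by the robot (contact force between any of the fingers, the arm and jar_green above 0.5 N or contact force between any of the fingers, the arm and jar_red above 0.5 N or contact force between any of the fingers, the arm and jar_blue above 0.5 N or contact force between any of the fingers, the arm and jar_brown above 0.5 N).
It fails at once if a jar is lifted off the tray or tips (height (world z) of any of jar_green, jar_red, jar_blue, jar_brown above 0.036 m or angle between any of jar_green, jar_red, jar_blue, jar_brown's own z axis and vertical above 0.4 rad).
It fails at once if the tray is pushed instead of the star handle (contact force between any of the fingers, the arm and tray above 1 N).
It fails at once if the carousel is spun faster than 2.5 rad/s or its star pushed harder than 15 N (velocity of joint rotor above 2.5 rad/s or velocity of joint rotor below -2.5 rad/s or contact force between the fingers and star above 15 N).
It fails at once if a thing standing round the carousel is shifted by more than 20 mm (distance of any of timer, sachet, mill, tea_light, tin from where it was at the start of the episode above 0.02 m).
It also fails if it takes over 42 s, if anything falls off the work surface, if the arm or the gripper's body presses on something with over 40 N, if the wrist force passes 120 N, or if a joint passes its speed limit or range.

## Working session

There is one attempt and no reset: what is moved stays moved. The work goes in short steps, each a Python script; the robot and the scene stay as the last script left them, time stands still between calls to the robot, and variables do not carry over. Pictures are saved under pics/ and viewed, at most 10 in all, crops included, and the job is handed in when it is done.

```bash
mkdir -p pics; python3 - <<'E'
from rig import robot
import cv2
a=robot.grab_frame("top");b=robot.grab_frame("scene")
for n,i in(("top",a),("scene",b)):
    cv2.imwrite(f"pics/{n}0.png",i[:,:,::-1]); print(n,robot.camera_info(n))
print(robot.get_state())
E
```

```text
top {'fx': 513.5020834263922, 'fy': 513.5020834263922, 'cx': 284.55938248905386, 'cy': 210.12191271397495, 'rvec': array([ 1.42711863, -2.41329332,  0.62550849]), 'tvec': array([0.24788571, 0.46998737, 1.65088242])}
scene {'fx': 388.5565793653358, 'fy': 388.5565793653358, 'cx': 275.1464369213631, 'cy': 216.42190088994928, 'rvec': array([ 1.97873224, -0.81357721,  0.50201131]), 'tvec': array([-0.3820902 ,  0.28260716,  0.91401845])}
{'time': 0.1, 'qpos': array([ 1.28652666,  0.41787493, -0.01035934,  1.61406927,  0.00473104,
        1.11071816, -0.05298328]), 'joint_vel': array([-0.0020667 , -0.00216969,  0.0007798 , -0.00015758, -0.00049137,
       -0.00066395, -0.00062619]), 'effort': array([ 5.24399911e-04, -8.52586269e+01,  6.39929250e-01, -4.26695144e+01,
       -4.88280226e-02,  1.63380807e-02,  6.94951927e-05]), 'ee_pos': array([ 0.15018806, -0.60637561,  0.22393094]), 'tool_rot': array([[ 9.70654281e-01,  2.40479008e-01, -3.36290049e-04],
       [ 2.40479226e-01, -9.70653780e-01,  9.90392610e-04],
       [-8.82525750e-05, -1.04219960e-03, -9.99999453e-01]]), 'force': array([-0.23179995,  0.23273759, -1.29256435]), 'moment': array([ 0.017828  ,  0.02174249, -0.01278722]), 'grasp_force': 0.0, 'opening': 0.09414938301933207}
```

View pics/top0.png

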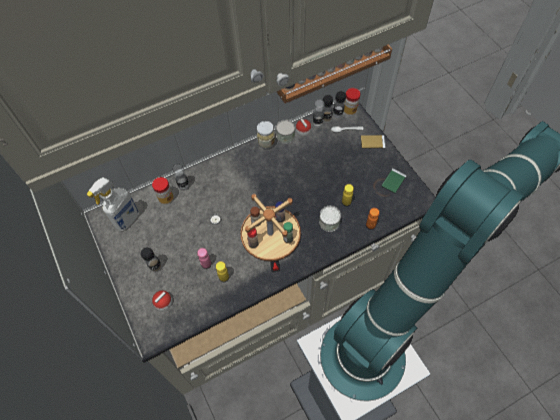

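View pics/scene0.png

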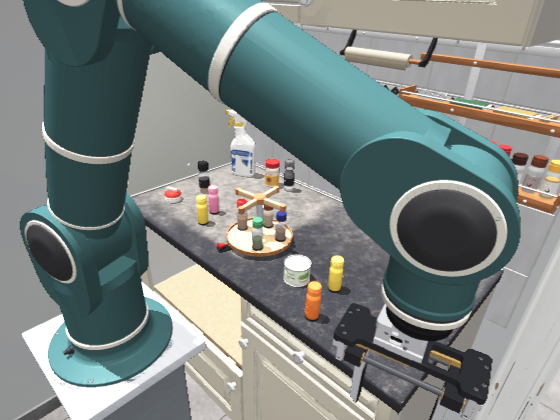

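The top view shows the carousel at about (271,232), with the star hub at about (269,213) and the red pointer at (276,266). The green cap is at about (289,227). The look-alikes (yellow, orange, pink) all stand off the tray. I'll confirm the green cap in an enlarged crop.

```bash
cat > h.py <<'E'
import cv2, numpy as np
from rig import robot
def ray(cam,uv,z,info=None):
    c=info or robot.camera_info(cam); R=cv2.Rodrigues(c["rvec"])[0]
    o=-R.T@c["tvec"]; d=R.T@np.array([(uv[0]-c["cx"])/c["fx"],(uv[1]-c["cy"])/c["fy"],1])
    return o+d*(z-o[2])/d[2]
def proj(cam,p,info=None):
    c=info or robot.camera_info(cam)
    K=np.array([[c["fx"],0,c["cx"]],[0,c["fy"],c["cy"]],[0,0,1]])
    return cv2.projectPoints(np.array([p],float),c["rvec"],c["tvec"],K,None)[0].ravel()
def blob(img,lo,hi,box):
    x0,y0,x1,y1=box; h=cv2.cvtColor(img[y0:y1,x0:x1],cv2.COLOR_RGB2HSV)
    m=cv2.inRange(h,lo,hi); n,_,s,c=cv2.connectedComponentsWithStats(m)
    return [(int(s[i,4]),(c[i]+[x0,y0]).round(1)) for i in range(1,n) if s[i,4]>8]
E
python3 - <<'E'
from h import *
a=cv2.imread("pics/top0.png")
cv2.imwrite("pics/crop.png",cv2.resize(a[180:280,210:345],None,fx=5.8,fy=5.8,interpolation=cv2.INTER_CUBIC))
r=a[:,:,::-1].copy(); B=(230,180,320,280)
print("green",blob(r,(55,90,40),(95,255,255),B))
print("red",[(b,ray("top",b[1],.0155)) for b in blob(r,(0,190,90),(4,255,255),B)+blob(r,(174,190,60),(180,255,255),B)])
h=cv2.cvtColor(r,cv2.COLOR_RGB2HSV)
m=cv2.inRange(h,(10,60,130),(25,200,255)); m[:180]=0;m[280:]=0;m[:,:230]=0;m[:,320:]=0
n,l,s,c=cv2.connectedComponentsWithStats(m);print(s,c)
E
```

```text
green [(61, array([287.8, 226.6]))]
red [((14, array([274.7, 266.3])), array([0.40519107, 0.10016504, 0.0155    ]))]
[[     0      0    560    420 233393]
 [   241    194     59     66   1807]] [[279.57123821 209.3151337 ]
 [270.29883785 233.37742114]]
```

View pics/crop.png

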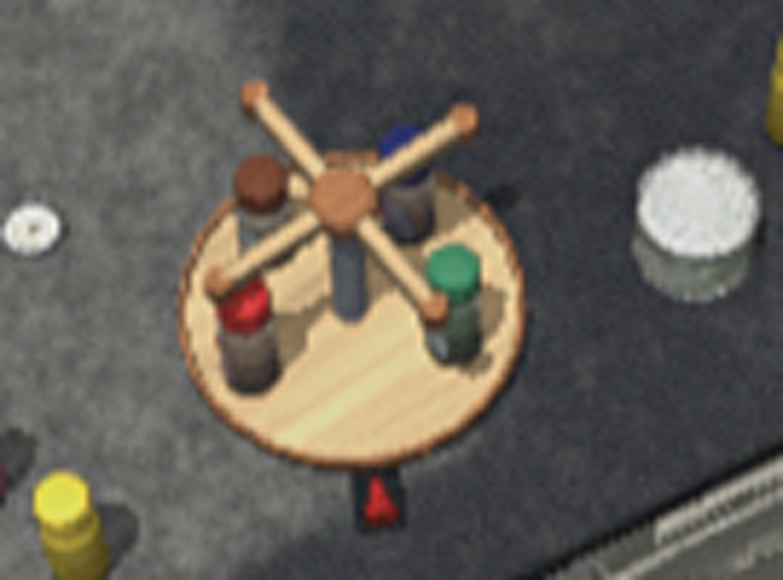

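The crop shows the green cap at crop (452,265), which is image (288,226). It is the only green cap on the tray, so it is the target. The star ends are at crop (254,97), (463,120), (434,305) and (219,283), and the pointer tip is at (378,478).

```bash
python3 - <<'E'
from h import *
f=lambda x,y,z: ray("top",(210+(x+.5)/5.8-.5,180+(y+.5)/5.8-.5),z)
hub=f(345,202,.169); E=[f(*p,.164) for p in[(254,97),(463,120),(434,305),(219,283)]]
ax=np.mean(E,0); print("hub",hub,"ax",ax)
pt=f(378,474,.0155); g=f(452,265,.122)
for n,p in[("ptr",pt),("green",g),("red",f(245,303,.124)),("blue",f(405,152,.116)),("brown",f(261,183,.110)),*zip("abcd",E)]:
    d=(p-ax)[:2]; print(n,p.round(4),"r",np.hypot(*d).round(4),"ang",np.degrees(np.arctan2(d[1],d[0])).round(1))
print("tray c approx", f(353,308,.024),"tin",f(697,208,.058),"tea",f(33,229,.015))
E
```

```text
hub [0.5198316  0.05551922 0.169     ] ax [0.52447016 0.0549155  0.164     ]
ptr [0.4218 0.0911 0.0155] r 0.1089 ang 160.6
green [0.4758 0.0096 0.122 ] r 0.0665 ang -137.1
red [0.5114 0.1278 0.124 ] r 0.074 ang 100.2
blue [ 0.5597 -0.0041  0.116 ] r 0.0687 ang -59.2
brown [0.5858 0.0804 0.11  ] r 0.0664 ang 22.5
a [0.6111 0.0684 0.164 ] r 0.0877 ang 8.8
b [ 0.5375 -0.0319  0.164 ] r 0.0878 ang -81.5
c [0.4388 0.0413 0.164 ] r 0.0867 ang -171.0
d [0.5105 0.1419 0.164 ] r 0.0881 ang 99.1
tray c approx [0.52455268 0.05349938 0.024     ] tin [ 0.46699985 -0.15782494  0.058     ] tea [0.6764777  0.20285324 0.015     ]
```

```bash
cat >> h.py <<'E'
AX=np.array([.5245,.0545]); FRONT=160.6; R=.065; Z=.168
def pose(a,z=Z,r=R):
    t=np.radians(a); u=np.array([np.cos(t),np.sin(t),0]); y=-u; zz=np.array([0,0,-1.])
    return np.r_[AX+r*u[:2],z],np.c_[np.cross(y,zz),y,zz]
E
python3 - <<'E'
from h import *
for a in range(214,136,-15): q=robot.ik(*pose(a)); print(a,None if q is None else np.round(q,2))
robot.gripper_to(0.0)
p,o=pose(213,.215); robot.move_ptp(p,o)
s=robot.get_state(); print(s["time"],s["ee_pos"],s["opening"])
robot.move_linear(pose(213)[0],velocity=.08)
cv2.imwrite("pics/s1.png",cv2.resize(robot.grab_frame("scene")[150:280,180:340,::-1],None,fx=4.5,fy=4.5))
print(robot.get_state()["time"],robot.get_state()["force"])
E
```

```text
214 [ 0.69  0.34 -0.93  2.02  0.33  0.94  0.19]
199 [ 0.68  0.33 -0.95  2.03  0.33  0.94 -0.11]
184 [ 0.67  0.33 -0.98  2.04  0.34  0.94 -0.42]
169 [ 0.65  0.35 -1.    2.03  0.36  0.95 -0.73]
154 [ 0.63  0.38 -1.02  2.01  0.39  0.96 -1.05]
139 [ 0.58  0.4  -1.01  1.99  0.41  0.98 -1.35]
4.0083 [0.47011541 0.01830226 0.21491245] 0.00047728413353228567
4.7917 [ 0.3165646  -0.1955877  -0.26555804]
```

View pics/s1.png

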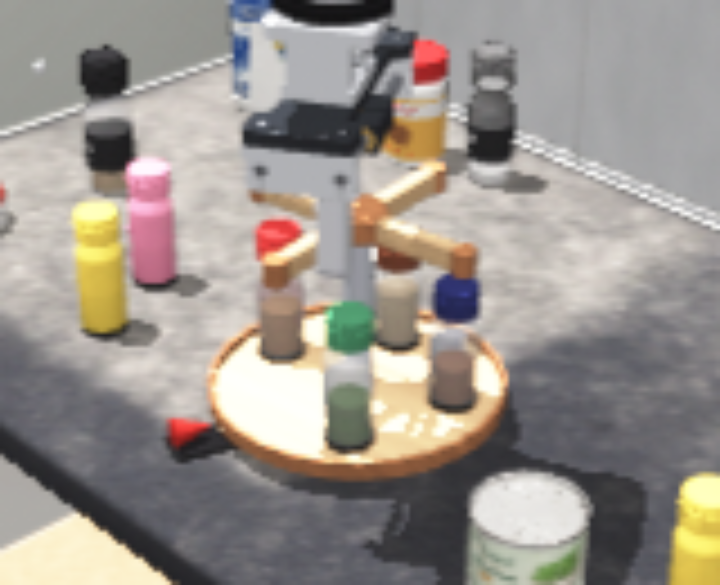

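The crop shows the closed fingertip at (335,275), above the green cap at (350,325) and beside the front star arm, whose end is at (275,265). It touches nothing. I'll push clockwise now.

```bash
python3 - <<'E'
from h import *
end=126.7+12.2; fm=0
for i,a in enumerate(np.linspace(213,end,11)[1:]):
    p,o=pose(a); robot.move_linear(p,velocity=.025,frame=o)
    f=robot.get_state()["force"]; print(round(a),f.round(1),round(robot.get_state()["time"],1))
robot.pause(.2)
p,o=pose(end+10); robot.move_linear(p,velocity=.05,frame=o)
p[2]=.215; robot.move_linear(p,velocity=.1)
robot.move_linear([.36,-.12,.24],velocity=.2)
r=robot.grab_frame("top"); cv2.imwrite("pics/top2.png",r[:,:,::-1])
cv2.imwrite("pics/crop2.png",cv2.resize(r[180:280,210:345,::-1],None,fx=5.8,fy=5.8,interpolation=cv2.INTER_CUBIC))
print(robot.get_state()["time"],blob(r,(55,90,40),(95,255,255),(230,180,320,280)))
E
```

```text
206 [-0.6 -0.1  0.5] 5.3
198 [0.4 0.4 0.2] 5.8
191 [-0.  -0.4 -0.6] 6.2
183 [ 1.3 -0.5 -0.1] 6.7
176 [-0.1 -0.  -0.4] 7.2
169 [ 0.6  0.6 -0.8] 7.7
161 [-0.3  0.  -0. ] 8.2
154 [-0.7  0.1 -1.1] 8.7
146 [-0.6 -0.1 -0.4] 9.1
139 [-0.8 -0.5 -0.5] 9.6
12.2 [(72, array([271.3, 238.2]))]
```

View pics/crop2.png

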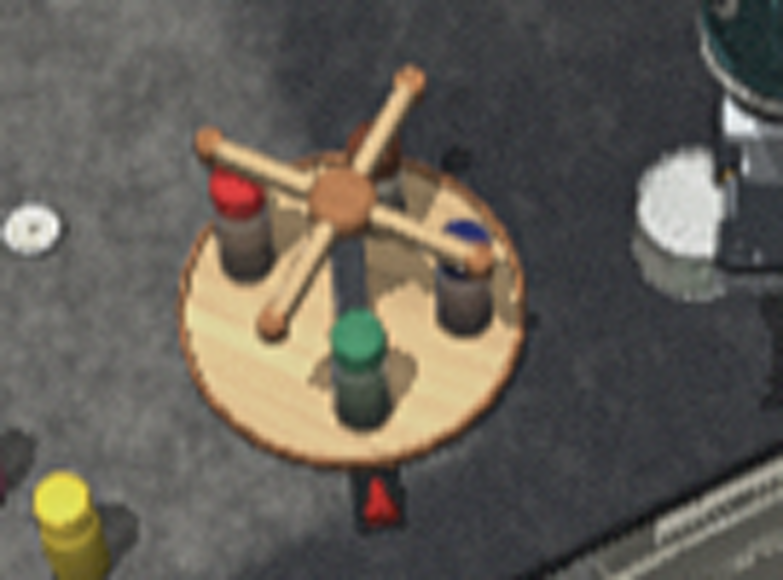

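The crop shows the star turned. The green cap is now at crop (358,332), close to the line from the axis to the pointer tip at (378,476). I'll measure the offset.

```bash
python3 - <<'E'
from h import *
f=lambda x,y,z: ray("top",(210+(x+.5)/5.8-.5,180+(y+.5)/5.8-.5),z)
E=[f(*p,.164) for p in[(410,79),(478,257),(271,323),(208,142)]]; ax=np.mean(E,0)[:2]
for P in E: d=P[:2]-ax; print("arm",np.hypot(*d).round(3),np.degrees(np.arctan2(d[1],d[0])).round(1))
pt=f(378,474,.0155)[:2]; g=f(358,334,.122)[:2]; g0=f(452,265,.122)[:2]
# black foot of tongue/pointer base cross-check
pb=f(380,523,.008)[:2]
for n,q in(("tip",pt),("base",pb)):
    u=(q-ax)/np.linalg.norm(q-ax); d=g-ax
    print(n,ax,np.degrees(np.arctan2(u[1],u[0])),"along",d@u,"side",u[0]*d[1]-u[1]*d[0])
E
```

```text
arm 0.09 -54.5
arm 0.088 -144.9
arm 0.089 125.6
arm 0.088 35.5
tip [0.52530339 0.05495956] 160.768653974188 along 0.06719236030123199 side -0.0021667494946763233
base [0.52530339 0.05495956] 159.33787936905344 along 0.06722551309761428 side -0.000488339006990697
```

The green jar is about 2 mm off the pointer line and 67 mm from the axis, well inside the 12 mm tolerance. The hand is clear.

```bash
python3 - <<'E'
from rig import robot
robot.pause(.3); print(robot.sign_off())
E
```

```text
the job is handed in; nothing more can be done
None
```

The green-capped jar now stands at the red pointer, measured about 2 mm off its line, turned by pushing only the star; the hand is clear and the job is handed in at about 12.5 s, with no verdict returned.

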